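# Close the paint tin in the hand-lever press and hold it down

## Robot

A 6-joint arm with a two-finger parallel gripper is mounted at the origin on the work surface. World frame = base frame: x ahead of the robot, y to its left, z up, the work surface at z = 0. Lengths are in m, angles in rad, forces in N, time in s.
With the tool pointing down it reaches from about 0.25 to 0.775 m from the base axis. Payload 4 kg.
Tool frame: the origin (TCP) lies on the centre line of the jaws, within the pads' length; the fingertips stand 14 mm ahead of it and the grasp point (between the pads) lies 5 mm behind it (robot.tcp_to_tips is the distance from the TCP to the fingertips, in m); z points along the fingers, y is the line along which they close (so a half turn about z gives the same grasp; the last joint's range is limited). The gripper opens to 94 mm and grips with 3 to 60 N. Pads are 16 mm wide; open, the fingers measure 119 mm over their backs; the gripper's body (75 mm by 177 mm) begins 78 mm behind the grasp point.
Start: joints at [1.135, 0.087, 1.371, -0, 1.684, -0.103], TCP at [0.18, 0.52, 0.22] pointing down, gripper open.
Joint ranges: [-3.1, 3.1], [-0.76, 2.03], [0.27, 2.55], [-1.08, 4.22], [0.17, 2.65], [-2.57, 2.57]. Speed limits (rad/s): [2.79, 2.79, 3.14, 3.14, 3.14, 3.14].

## Interface

Orientations are given as [roll, pitch, yaw] about the fixed x, y, z axes, in that order (R = Rz(yaw) Ry(pitch) Rx(roll)).
In Python, from bench import robot gives the robot as it stands.
- The arm moves only by the tool carry_out, never from a script. Its argument "increments" is a list of rows, each a list of 3 entries, a list of its own where there are three numbers: the closure in counts, from 0 (fully open) to 255 (shut), then the shift along the tool's x, y, z in mm, then the turn about the tool's z in degrees. In form: [[fingers, [dx, dy, dz], twist], ...]. A call has 1 to 8 rows; each row shifts and turns the commanded pose from where the row before left it, along the tool's axes as they then stand; what a row does not reach is not made up. A row lasts 1/10 s, in which the tool goes at most 50 mm and 8.59 degrees, less where a joint would pass 70% of its speed; a pose out of reach is approached as far as the arm can. A call with a gripper value outside its range is refused whole. The fingers move at their own pace and stop on an object; the grip force is fixed at half the most. Time passes only in rows, so rows that do not move let the fingers close. It gives the time, the measured TCP pose, the force, the opening and the grip force at its end, in the units of the state.
- robot.get_obs(): the state, without advancing time (a new reading comes with each control period).
- robot.snapshot(name): name is "scene" or "side" or "wrist"; returns the picture (384x512x3 uint8, blue, green, red); there is no depth.
- robot.get_calibration(name): a dict with "vfov" (degrees; the focal length in pixels is half the picture's height over the tangent of half this angle, whatever the lens; pixels are square), "cx", "cy" (the principal point, pixels), "T" (4x4, takes a point from camera to world coordinates). Camera axes: x right, y down, z forward; pixel columns grow to the right and rows downward; lengths in m; the calibration is good to about 2 mm. The wrist camera is an equidistant fisheye: a pixel r from the principal point sees the ray r / f radians off the axis. A picture is of the moment at which its call begins: read the wrist's pose just before it. get_calibration takes no time and is no camera call; for the wrist camera it gives the pose at the moment of the call.
- robot.close_job(): hands the job in; it is judged then, once.
The state is a dict: "time": time; "joint_positions": joint angles; "qvel": joint speeds; "joint_torque": joint torques, N m; "tool_pos": TCP position; "ee_rot": TCP orientation; "wrist_force": force on the tool from outside, world axes, zero at the start; "wrist_torque": the same for the moment, N m; "width": finger opening in m; "finger_force": force on a finger pad.
Only numpy, scipy, OpenCV 4.12 (cv2) and the standard library are available. Lean on these libraries where they do the work, as an engineer would, in place of code of your own. Each camera call takes 0.05 s, during which the arm holds its last target. There are 200 camera calls.

## Task

Close the yellow paint tin in the hand-lever press: first take the flat brush off the tin's lid and lay it flat in the blue brush tray, then flip the press's red safety catch all the way over, away from the lever. Then pull the lever by its black ball towards the front until the pressing plate has pushed the lid fully home, and finish while holding the lever there with the plate still bearing firmly on the lid. Don't crush the brush or let it drop, and don't disturb the other things on the bench.

Things in the scene. Friction and masses are not known exactly. Their poses are not given: they have to be found in the camera images.
- press: Blue-green C-frame press, bolted down; place and yaw vary. Origin on the bench under the ram axis; -x its front (to the robot), y its left, z up. mm: base x -75..135, y -55..55, z 0..30; column x 70..125; head x -55..125, y -26..26, z 175..235, the 24 mm square ram standing up through it to z 275. The tin (diameter 80, rim at z 114) is fixed on the bed under the ram.
- tin_lid: Flat steel lid, diameter 77 mm, resting proud on the tin. Origin at the centre of its top face, at z 120.5 mm in the press frame at the start; fully home it has gone straight down 5 mm (z 115.5) against about 40 N of friction and stays there.
- ram: The vertical ram with its round pressing plate (diameter 76, 10 mm thick). Origin at the centre of the plate's underside, 25 mm above the lid top at the start. Rack and pinion: it goes down 21 mm per radian of lever.
- lever_pivot (a joint): Lever angle: 0 at rest (leaning 0.61 rad back, to press +x), grows as the ball is pulled up and over to the front (-x); range 0..1.6. The plate meets the lid at 1.19; the lid is home and the lever goes firm at about 1.43. A spring returns it if let go. Pull at the ball: 3 N at first, 5 N before the lid, 10 N while the lid slides, 12 to 17 N to hold it firmly.
- lever_axis (a point): Middle of the lever's pivot, on the press at x 33, y -52, z 190 mm; the axis runs along the press's y. The ball's centre moves in the upright plane y -52 at 150 mm from it.
- lever: Steel lever on the press's right (-y) side: round 14 mm shank, black ball of diameter 32 mm at its end. Origin at the ball's centre, z outwards along the shank. Ball in the press frame: x 119, y -52, z 313 mm at rest; x -77, y -52, z 292 at 1.43 rad.
- catch (a joint): Safety catch angle: 0 closed, its flat steel arm lying across the head in front of a steel block on the lever shank and physically stopping it; 1.6 rad flipped fully over, arm upright. Turns about an axis along the press's x at y 21, z 242.5 mm. Friction (1 to 2 N at the tab) keeps it where it is left.
- catch_tab (a point): Middle of the top edge of the catch's red thumb tab: a paddle 26 mm wide (press x -53..-27), 8 thick (along y), upright on the catch axis, top 45 mm from it. Closed: x -40, y 21, z 287.5 mm in the press frame. Pushed to the press's left (+y) and then down until it lies level, it flips the catch over.
- brush: Flat brush 250 mm long, 9 thick, about 40 g (varies by a quarter), lying flat across the lid under the plate, handle sticking out over the press's left side 120 mm above the bench. Origin at its balance point on the underside, x to the handle end. Stiff: handle 10 mm wide x -25..135, brass ferrule 30 wide to -60, blue bristles 30 wide to -115.
- brush_tip (a point): End of the bristles, mid thickness, 115 mm behind the brush's origin.
- brush_butt (a point): End of the brush handle, mid thickness, 135 mm ahead of the brush's origin.
- brush_tray: Blue open plastic tray, outside 320 x 130 x 20 mm, walls and floor 4 mm, fixed; on the left or on the right, at varying yaw. Origin at the centre of its underside, long side along x.
- green_bowl: Bowl crusted with green paint, diameter 128, 55 mm high (stirring stick to 105). Leave alone. Origin under its centre.
- yellow_bowl: The same bowl in yellow. Leave alone. Origin under its centre.
- bell_a: Painted clear glass bell, diameter 74, 77 mm high, standing on its mouth near the front of the bench. Leave alone. Origin under its centre.
- bell_b: Second painted glass bell, same size. Leave alone. Origin under its centre.
- brush_jar: White ceramic jar of brushes, diameter 72, jar 95 mm, brushes up to 210 mm high. Leave alone. Origin under its centre.
- tape_roll: Yellow roll of masking tape, diameter 94, 24 mm high, lying flat. Leave alone. Origin under its centre.
- spare_tin: Closed green paint tin, diameter 80, 88 mm high. Leave alone. Origin under its centre.
- black_case: Black tool case 270 x 100 x 45 mm, on the side where the tray is not. Leave alone. Origin under its centre.

How it is judged:
On the way, in this order (a step that is already met when the one before it is completed fails the run):
1. the brush lies flat in the brush tray, let go, the catch still closed (x of brush_tip in the frame of brush_tray between -0.158 and 0.158 m and y of brush_tip in the frame of brush_tray between -0.063 and 0.063 m and z of each of brush_tip, brush_butt in the frame of brush_tray below 0.018 m and x of brush_butt in the frame of brush_tray between -0.158 and 0.158 m and y of brush_butt in the frame of brush_tray between -0.063 and 0.063 m and contact force between the fingers and brush below 0.3 N and value of joint catch below 0.6 rad), for 0.2 s.
2. the safety catch is flipped over (more than 1.2 rad) with the lever still up (value of joint catch above 1.2 rad and value of joint lever_pivot below 0.3 rad), for 0.2 s.
3. the lever is pulled and the plate has pushed the lid home (z of tin_lid in the frame of press below 0.1168 m and contact force between ram and tin_lid above 15 N and contact force between the fingers and lever above 1 N), for 0.2 s.
At the end, for the whole second after the job is handed in: Fingers holding the lever still (over 1 N) beyond 1.3 rad; lid at least 3.7 mm down with the plate pressing on it (over 15 N); catch over (beyond 1.2 rad); brush let go in the tray, both ends inside the walls and under 18 mm above its underside (all of step 3 and x of brush_tip in the frame of brush_tray between -0.158 and 0.158 m and y of brush_tip in the frame of brush_tray between -0.063 and 0.063 m and z of each of brush_tip, brush_butt in the frame of brush_tray below 0.018 m and x of brush_butt in the frame of brush_tray between -0.158 and 0.158 m and y of brush_butt in the frame of brush_tray between -0.063 and 0.063 m and contact force between the fingers and brush below 0.3 N and value of joint catch above 1.2 rad and value of joint lever_pivot above 1.3 rad and velocity of joint lever_pivot between -0.1 and 0.1 rad/s); the arm keeps its last pose, push and grip.
It fails at once if the brush is squeezed under the pressing plate (over 5 N) (contact force between ram and brush above 5 N).
It fails at once if the brush is dropped or flicked away (faster than 0.7 m/s while not held) (linear speed of brush above 0.7 m/s and contact force between the fingers and brush below 0.1 N).
It fails at once if another thing on the bench is shifted by more than 25 mm or tipped (distance of any of green_bowl, yellow_bowl, bell_a, bell_b, brush_jar, tape_roll, spare_tin, black_case from where it was at the start of the episode above 0.025 m or angle between any of green_bowl, yellow_bowl, bell_a, bell_b, brush_jar, tape_roll, spare_tin, black_case's own z axis and vertical above 0.35 rad).
It also fails if it takes over 72 s, if anything falls off the work surface, if the arm or the gripper's body presses on something with over 40 N, if the wrist force passes 120 N, or if a joint passes its speed limit or range.

## Working session

There is one attempt and no reset: what is moved stays moved. The work goes in short steps, Python scripts to look and compute and a tool call to move; the robot and the scene stay as the last step left them, time stands still between calls to the robot, and variables do not carry over. Pictures are saved under pics/ and viewed, at most 10 in all, crops included, and the job is handed in when it is done.

Besides the shell and the picture viewer there is one more tool, called after "Request:" in YAML: its name, and indented under it one key for each argument. carry_out: Moves the arm, as the interface text tells. Its arguments: {"type":"object","properties":{"increments":{"type":"array","items":{"type":"array"}}},"required":["increments"]}

```bash
mkdir -p pics; ls
python3 - <<'E'
from bench import robot
import cv2,numpy as np
np.set_printoptions(precision=4,suppress=True)
print(robot.get_obs())
for n in ["scene","side","wrist"]:
    c=robot.get_calibration(n); print(n,c)
    im=robot.snapshot(n); cv2.imwrite(f"pics/{n}0.png",im)
E
```

```text
pics
{'time': 0.0, 'joint_positions': array([ 1.1349,  0.0879,  1.3723, -0.    ,  1.6836, -0.1031]), 'qvel': array([ 0.0002,  0.0001,  0.0001,  0.0006, -0.0021, -0.0004]), 'joint_torque': array([ -0.001 , -34.0193, -30.2424,   0.0716,   0.0333,  -0.0002]), 'tool_pos': array([0.1795, 0.5193, 0.2183]), 'ee_rot': array([-3.1394, -0.0002,  2.8088]), 'wrist_force': array([ 0.2959, -0.144 ,  0.4848]), 'wrist_torque': array([ 0.0176, -0.009 , -0.0164]), 'finger_force': 0.0, 'width': 0.09424995206724114}
scene {'vfov': 57.28766598941329, 'cx': 256.86901968729984, 'cy': 189.03839948184623, 'T': array([[-0.3195,  0.7758, -0.5441,  1.1078],
       [ 0.9475,  0.2681, -0.1742,  0.188 ],
       [ 0.0107, -0.5712, -0.8207,  1.0238],
       [ 0.    ,  0.    ,  0.    ,  1.    ]])}
side {'vfov': 45.022413564599674, 'cx': 255.06029962729312, 'cy': 191.33634681821624, 'T': array([[ 0.9544, -0.2164,  0.2057,  0.3516],
       [-0.2986, -0.6915,  0.6577, -0.7969],
       [-0.0001, -0.6892, -0.7246,  1.0779],
       [ 0.    ,  0.    ,  0.    ,  1.    ]])}
wrist {'vfov': 65.70646984690485, 'cx': 253.21877886471708, 'cy': 190.87246857364394, 'T': array([[ 0.3258,  0.9209,  0.2142,  0.1179],
       [ 0.9454, -0.3165, -0.0773,  0.5412],
       [-0.0033,  0.2277, -0.9737,  0.3846],
       [ 0.    ,  0.    ,  0.    ,  1.    ]])}
```

Run:
```python
import cv2
for n in ["scene","side"]:
    im=cv2.imread(f"pics/{n}0.png"); cv2.imwrite(f"pics/{n}0b.png",cv2.resize(im,(800,600),interpolation=cv2.INTER_CUBIC))
```

```text
(no output)
```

View pics/scene0b.png

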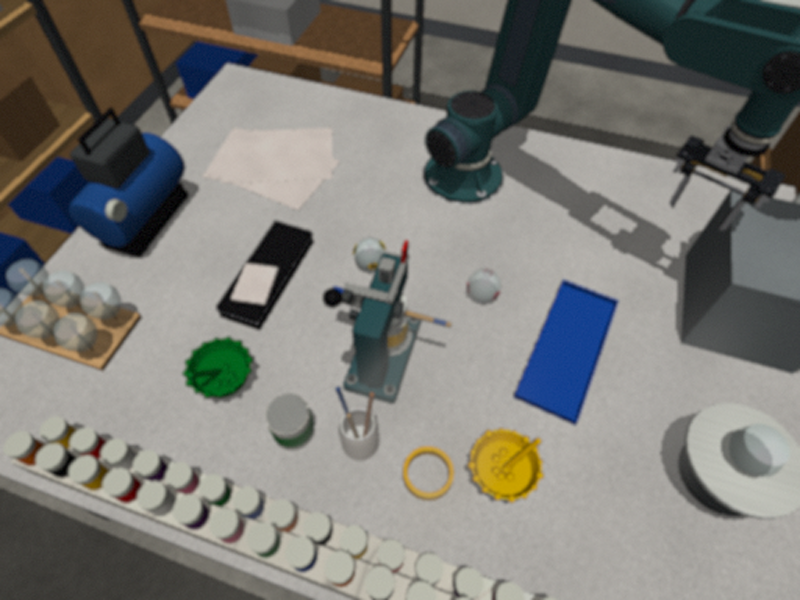

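View pics/side0b.png

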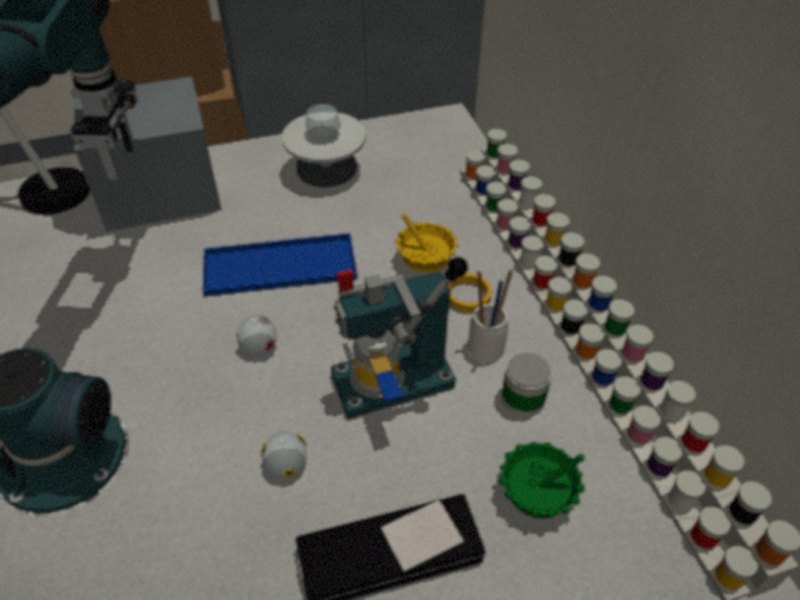

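The scene view shows the brush handle sticking out to about (447,323), the tray on the left at (567,350), the red tab at (405,250) and the black ball at (333,297). The side view shows the tab at (345,280), the ball at (457,267) and the bristles at (385,385). All of these are in 800-px scale.

```bash
cat > h.py <<'E'
import cv2,numpy as np
from bench import robot
np.set_printoptions(precision=4,suppress=True)
def ray(c,p):
    f=192/np.tan(np.radians(c["vfov"])/2); T=c["T"]
    d=T[:3,:3]@np.array([(p[0]-c["cx"])/f,(p[1]-c["cy"])/f,1]); return T[:3,3],d/np.linalg.norm(d)
def onz(c,p,z): o,d=ray(c,p); return o+d*(z-o[2])/d[2]
def tri(c1,p1,c2,p2):
    o1,d1=ray(c1,p1);o2,d2=ray(c2,p2)
    s=np.linalg.lstsq(np.c_[d1,-d2],o2-o1,rcond=None)[0]; a,b=o1+s[0]*d1,o2+s[1]*d2
    return (a+b)/2,np.linalg.norm(a-b)
def proj(c,P):
    f=192/np.tan(np.radians(c["vfov"])/2); T=c["T"]
    q=T[:3,:3].T@(np.asarray(P)-T[:3,3]); return np.array([c["cx"]+f*q[0]/q[2],c["cy"]+f*q[1]/q[2]])
def blob(m,near=None,r=25):
    m=m.astype(np.uint8)
    if near is not None: k=np.zeros_like(m); cv2.circle(k,near,r,1,-1); m=m*k
    n,l,s,ce=cv2.connectedComponentsWithStats(m); i=1+np.argmax(s[1:,4]); return l==i,ce[i],s[i]
def rect(m): return cv2.minAreaRect(np.argwhere(m)[:,::-1].astype(np.float32))
E
python3 - <<'E'
from h import *
S,D=robot.get_calibration("scene"),robot.get_calibration("side")
a,b=cv2.imread("pics/scene0.png"),cv2.imread("pics/side0.png")
ha,hb=[cv2.cvtColor(i,cv2.COLOR_BGR2HSV) for i in (a,b)]
red=lambda h:((h[...,0]<8)|(h[...,0]>172))&(h[...,1]>150)&(h[...,2]>70)
m1,c1,s1=blob(red(ha),(259,160),15); m2,c2,s2=blob(red(hb),(221,179),15)
print("tab",c1,s1,c2,s2,tri(S,c1,D,c2))
blk=lambda h:(h[...,2]<45)
m1,c1,s1=blob(blk(ha),(213,190),9); m2,c2,s2=blob(blk(hb),(292,171),10)
print("ball",c1,s1,c2,s2,tri(S,c1,D,c2))
blu=lambda h:(abs(h[...,0].astype(int)-112)<12)&(h[...,1]>150)&(h[...,2]>60)
for c,h,n in((S,ha,(363,224)),(D,hb,(180,170))):
    m,ce,s=blob(blu(h),n,90)
    hull=cv2.convexHull(np.argwhere(m)[:,::-1].astype(np.int32)); q=cv2.approxPolyDP(hull,6,True)[:,0]
    P=np.array([onz(c,p,.02)[:2] for p in q.astype(float)]); print("tray",q.tolist(),P, P.mean(0))
m,ce,s=blob(blu(hb),(246,246),14); print("bristle",ce,s,onz(D,ce,.1295))
m,ce,s=blob((abs(ha[...,0].astype(int)-112)<14)&(ha[...,1]>90),(285,207),7); print("butt blue",ce,s,onz(S,ce,.1295))
m,ce,s=blob((ha[...,0]<20)&(ha[...,1]>80)&(ha[...,2]>90),(273,203),14);print("handle",ce,s,onz(S,ce,.1295))
ca=cv2.resize(a[130:270,190:330],(560,560),interpolation=cv2.INTER_CUBIC);cv2.imwrite("pics/crop1.png",ca)
E
```

```text
tab [258.5 160.5] [257 155   4  12  26] [220.7667 179.0778] [216 173  10  13  90] (array([0.5135, 0.0017, 0.2689]), np.float64(0.001995501639640339))
ball [212.8353 190.1529] [208 186  12  10  85] [291.305  171.8936] [285 165  14  15 141] (array([ 0.672 , -0.0648,  0.3093]), np.float64(0.0018388572180967333))
tray [[393, 193], [368, 269], [330, 252], [360, 181]] [[0.304  0.4268]
 [0.6113 0.3855]
 [0.5937 0.2654]
 [0.2899 0.3099]] [0.4497 0.3469]
tray [[223, 152], [226, 171], [212, 179], [131, 188], [132, 160]] [[0.6026 0.3738]
 [0.5883 0.28  ]
 [0.5355 0.2575]
 [0.2806 0.2949]
 [0.2999 0.4262]] [0.4614 0.3265]
bristle [248.9592 247.051 ] [242 238  16  19 196] [ 0.5479 -0.1174  0.1295]Traceback (most recent call last):
  File "<stdin>", line 17, in <module>
  File "h.py", line 18, in blob
    n,l,s,ce=cv2.connectedComponentsWithStats(m); i=1+np.argmax(s[1:,4]); return l==i,ce[i],s[i]
                                                      ~~~~~~~~~^^^^^^^^^
    return _wrapfunc(a, 'argmax', axis=axis, out=out, **kwds)
    return bound(*args, **kwds)
ValueError: attempt to get argmax of an empty sequence
```

Run:
```python
from h import *
S,D=robot.get_calibration("scene"),robot.get_calibration("side")
a,b=cv2.imread("pics/scene0.png"),cv2.imread("pics/side0.png")
o=np.array([.553,-.0175]);y=.033
R=np.array([[np.cos(y),-np.sin(y)],[np.sin(y),np.cos(y)]])
W=lambda x,yy,z:np.r_[o+R@[x,yy],z]
out=[]
for im,c,x0,y0 in((a,S,200,140),(b,D,200,150)):
    k=cv2.resize(im[y0:y0+130,x0:x0+100],(400,520),interpolation=cv2.INTER_CUBIC)
    pts=[(x,yy,z) for x in(-.075,.135) for yy in(-.055,.055) for z in(.03,)]+[(x,yy,.235) for x in(-.055,.125) for yy in(-.026,.026)]+[(-.04,.021,.2875),(.119,-.052,.313)]
    for p in pts:
        q=(proj(c,W(*p))-[x0,y0]+.5)*4; cv2.circle(k,tuple(int(v) for v in q),3,(255,0,255),1)
    out.append(k)
cv2.imwrite("pics/crop1.png",np.hstack(out))
```

```text
(no output)
```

View pics/crop1.png

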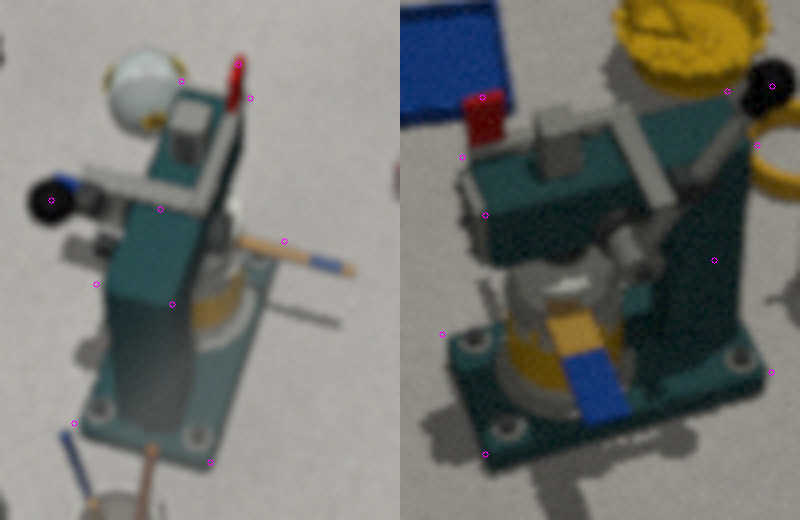

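Run:
```python
from h import *
from scipy.optimize import least_squares
S,D=robot.get_calibration("scene"),robot.get_calibration("side")
a=cv2.imread("pics/scene0.png");b=cv2.imread("pics/side0.png")
sc=lambda u,v:np.array([200+u/4-.5,140+v/4-.5]); sd=lambda u,v:np.array([200+(u-400)/4-.5,150+v/4-.5])
obs=[(S,(-.04,.021,.2875),sc(240,60)),(D,(-.04,.021,.2875),sd(484,95)),(S,(.119,-.052,.313),sc(52,201)),(D,(.119,-.052,.313),sd(770,88)),
(S,(.135,.055,0),sc(213,470)),(S,(.135,-.055,0),sc(82,437)),(D,(-.075,-.055,0),sd(488,473)),(D,(.135,-.055,0),sd(768,390)),(D,(-.075,.055,.03),sd(448,338)),
(S,(.125,.026,.235),sc(193,303)),(S,(.125,-.026,.235),sc(107,285)),(D,(-.055,-.026,.235),sd(485,210)),(S,(-.075,.055,.03),sc(277,260))]
def W(p,P): c,s=np.cos(p[2]),np.sin(p[2]); return [p[0]+c*P[0]-s*P[1],p[1]+s*P[0]+c*P[1],P[2]]
f=lambda p:np.concatenate([proj(c,W(p,P))-q for c,P,q in obs])
r=least_squares(f,[.553,-.0175,.03],loss="soft_l1"); print(r.x); print(f(r.x).reshape(-1,2).round(1).tolist())
butt=onz(S,sc(354,271),.1255); ferr=onz(S,sc(240,243),.1295)
print("butt",butt,"handle at",ferr)
print("bristle end mid", onz(D,sd(608,418),.1295),"ferrule/bristle", onz(D,sd(580,350),.1295))
# other objects rough
for n,p in(("bell",(483,287)),("bellb",(370,253)),("ybowl",(505,463)),("jar",(358,435))): print(n,onz(S,np.array(p)*.64,.04))
```

```text
[ 0.5525 -0.0161  0.0456]
[[0.1, 1.0], [-0.7, 0.4], [1.0, 0.1], [0.1, -1.3], [0.5, 2.1], [-0.1, 1.2], [-0.0, 1.4], [-0.2, 1.2], [-1.9, -1.0], [-4.0, 0.5], [-1.4, 0.2], [-0.0, 1.1], [2.0, -4.9]]
butt [0.545  0.1073 0.1255] handle at [0.5517 0.019  0.1295]
bristle end mid [ 0.5477 -0.14    0.1295] ferrule/bristle [ 0.5462 -0.0832  0.1295]
bell [0.3754 0.1426 0.04  ]
bellb [ 0.3666 -0.1271  0.04  ]
ybowl [0.7437 0.2737 0.04  ]
jar [0.7806 0.004  0.04  ]
```

```bash
cat >> h.py <<'E'
def plan(tgt,yaw,n,g,start=None):
    """rows (in tool axes) from the present pose to tgt/yaw in n rows; rounded to 1 mm / 0.1 deg"""
    o=robot.get_obs(); p,y=(o["tool_pos"].copy(),o["ee_rot"][2]) if start is None else (np.array(start[0],float),start[1])
    rows=[]
    for i in range(n):
        d=(np.array(tgt)-p)/(n-i); t=((yaw-y+np.pi)%(2*np.pi)-np.pi)/(n-i); c,s=np.cos(y),np.sin(y)
        r=np.round(np.array([d[0]*c+d[1]*s,d[0]*s-d[1]*c,-d[2]])*1000).astype(int); tw=round(float(-np.degrees(t)),1)
        rows.append([g,r.tolist(),tw]); r=r/1000
        p+= [r[0]*c+r[1]*s, r[0]*s-r[1]*c, -r[2]]; y-=np.radians(tw)
    for k in range(0,n,8): print(rows[k:k+8])
    return p,y
E
python3 - <<'E'
from h import *
plan([.546,.11,.22],1.58,16,0)
E
```

```text
[[0, [-30, -17, 0], 4.4], [0, [-31, -14, 0], 4.4], [0, [-32, -12, 0], 4.4], [0, [-33, -9, 0], 4.4], [0, [-34, -7, 0], 4.4], [0, [-34, -4, 0], 4.4], [0, [-34, -2, 0], 4.4], [0, [-34, 1, 0], 4.4]]
[[0, [-34, 4, 0], 4.4], [0, [-34, 6, 0], 4.4], [0, [-33, 9, 0], 4.4], [0, [-33, 11, 0], 4.4], [0, [-32, 14, 0], 4.4], [0, [-30, 16, 0], 4.4], [0, [-29, 19, -1], 4.4], [0, [-27, 20, 0], 4.4]]
```

Request:
carry_out:
  increments:
    - [0,[-30,-17,0],4.4]
    - [0,[-31,-14,0],4.4]
    - [0,[-32,-12,0],4.4]
    - [0,[-33,-9,0],4.4]
    - [0,[-34,-7,0],4.4]
    - [0,[-34,-4,0],4.4]
    - [0,[-34,-2,0],4.4]
    - [0,[-34,1,0],4.4]

```text
time: 0.95
tool_pos: [0.3629, 0.3145, 0.2192]
ee_rot: [-3.141, -0.0, 2.191]
wrist_force: [0.6, -0.3, 0.6]
width: 0.0936
finger_force: 0.0
```

Request:
carry_out:
  increments:
    - [0,[-34,4,0],4.4]
    - [0,[-34,6,0],4.4]
    - [0,[-33,9,0],4.4]
    - [0,[-33,11,0],4.4]
    - [0,[-32,14,0],4.4]
    - [0,[-30,16,0],4.4]
    - [0,[-29,19,0],4.4]
    - [0,[-27,20,0],4.4]

```text
time: 1.75
tool_pos: [0.5463, 0.1096, 0.219]
ee_rot: [-3.141, -0.0, 1.577]
wrist_force: [-0.2, 1.2, -0.2]
width: 0.094
finger_force: 0.0
```

Run:
```python
from h import *
o=robot.get_obs(); print(o["time"],o["tool_pos"],o["ee_rot"])
im=robot.snapshot("wrist"); c=robot.get_calibration("wrist"); np.save("wc.npy",c["T"]); print(c["vfov"],c["cx"],c["cy"])
cv2.imwrite("pics/w1.png",im); cv2.imwrite("pics/w1b.png",cv2.resize(im,(800,600),interpolation=cv2.INTER_CUBIC))
```

```text
1.75 [0.5463 0.1096 0.219 ] [-3.1409 -0.0001  1.5767]
65.70646984690485 253.21877886471708 190.87246857364394
```

View pics/w1b.png

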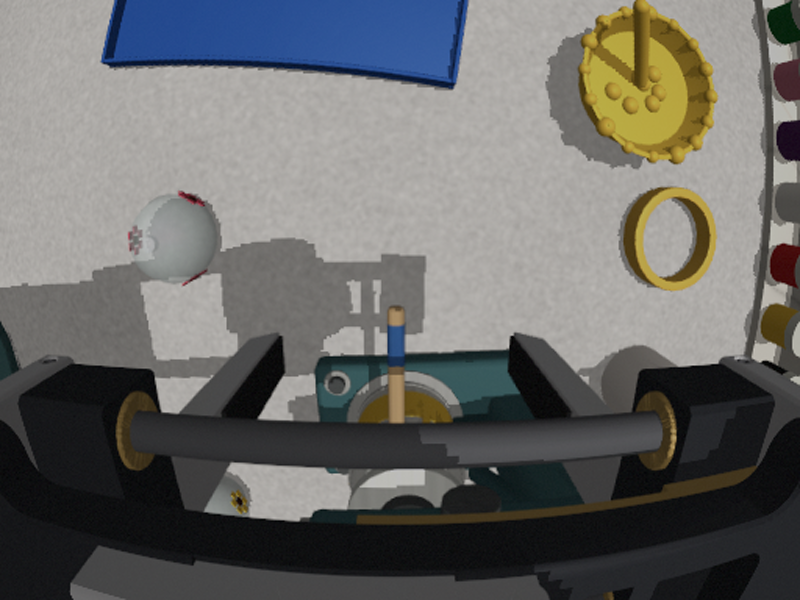

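The wrist view shows the handle centred between the fingers at column 397, its butt end at (397,308), and the near edge of the tray from (103,62) to (455,86).

```bash
cat >> h.py <<'E'
def fray(c,p):
    f=192/np.tan(np.radians(c["vfov"])/2); u=np.array([p[0]-c["cx"],p[1]-c["cy"]]); r=np.hypot(*u); t=r/f
    return c["T"][:3,3],c["T"][:3,:3]@np.r_[np.sin(t)*u/max(r,1e-9),np.cos(t)]
def fonz(c,p,z): o,d=fray(c,p); return o+d*(z-o[2])/d[2]
E
python3 - <<'E'
from h import *
c=robot.get_calibration("wrist")
k=lambda u,v:((u+.5)*.64-.5,(v+.5)*.64-.5)
for n,p,z in(("butt",(397,308),.1255),("handle",(397,420),.1295),("trayA",(103,64),.02),("trayB",(455,87),.02),("pbaseL",(317,360),.03),("pbaseR",(508,352),.03),("bell",(175,240),.04)): print(n,fonz(c,k(*p),z))
plan([.546,.065,.12],1.577,8,0)
E
```

```text
butt [0.5502 0.1043 0.1255]
handle [0.5502 0.0338 0.1295]
trayA [0.2854 0.3021 0.02  ]
trayB [0.5957 0.2543 0.02  ]
pbaseL [0.4847 0.035  0.03  ]
pbaseR [0.6423 0.0415 0.03  ]
bell [0.3722 0.1377 0.04  ]
[[0, [-5, 0, 12], -0.1], [0, [-5, 0, 12], -0.0], [0, [-5, -1, 12], -0.1], [0, [-5, 0, 12], -0.0], [0, [-5, -1, 13], -0.1], [0, [-5, 0, 12], -0.0], [0, [-5, -1, 13], -0.1], [0, [-5, 0, 12], -0.0]]
```

Request:
carry_out:
  increments:
    - [60,[-6,1,12],0]
    - [60,[-6,1,12],0]
    - [60,[-6,1,12],0]
    - [60,[-6,0,12],0]
    - [60,[-6,0,13],0]
    - [60,[-6,0,13],0]
    - [60,[-6,0,13],0]
    - [60,[-3,0,12],0]

```text
time: 2.6
tool_pos: [0.5488, 0.0653, 0.1192]
ee_rot: [-3.141, 0.0, 1.58]
wrist_force: [0.1, 0.4, -0.4]
width: 0.0717
finger_force: 0.0
```

Request:
carry_out:
  increments:
    - [255,[0,0,0],0]
    - [255,[0,0,0],0]
    - [255,[0,0,0],0]
    - [255,[0,0,0],0]
    - [255,[0,0,0],0]
    - [255,[0,0,0],0]

```text
time: 3.2
tool_pos: [0.5493, 0.066, 0.1209]
ee_rot: [3.141, -0.0, 1.58]
wrist_force: [0.9, -0.3, -0.1]
width: 0.0276
finger_force: 0.0
```

Request:
carry_out:
  increments:
    - [255,[0,0,0],0]
    - [255,[0,0,0],0]
    - [255,[0,0,0],0]
    - [255,[0,0,0],0]

```text
time: 3.6
tool_pos: [0.5491, 0.0659, 0.1205]
ee_rot: [3.141, -0.0, 1.58]
wrist_force: [-0.3, 0.2, 0.6]
width: 0.0097
finger_force: 30.0
```

Request:
carry_out:
  increments:
    - [255,[0,0,-2],0]
    - [255,[0,0,-3],0]
    - [255,[10,0,0],0]
    - [255,[15,0,0],0]
    - [255,[20,0,0],0]
    - [255,[20,0,0],0]
    - [255,[20,0,0],0]
    - [255,[20,0,0],0]

```text
time: 4.4
tool_pos: [0.5476, 0.173, 0.1253]
ee_rot: [-3.141, -0.001, 1.581]
wrist_force: [-0.9, 0.1, -0.5]
width: 0.0095
finger_force: 30.0
```

Run:
```python
from h import *
o=robot.get_obs(); print(o["time"],o["tool_pos"],o["finger_force"],o["wrist_force"],o["wrist_torque"],o["width"])
out=[cv2.resize(robot.snapshot(n)[y:y+192,x:x+192],(400,400),interpolation=cv2.INTER_CUBIC) for n,x,y in(("scene",200,100),("side",130,90))]
cv2.imwrite("pics/p1.png",np.hstack(out))
```

```text
4.4 [0.5476 0.173  0.1253] 29.96140569448471 [-0.9253  0.0614 -0.5335] [-0.0951  0.0601 -0.0058] 0.009453885942246653
```

View pics/p1.png

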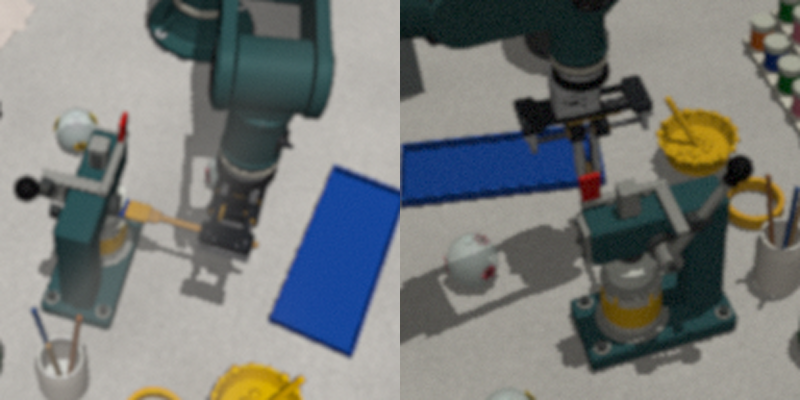

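The brush is held level and is clear of the plate in both views.

Run:
```python
from h import *
s=plan([.547,.28,.155],1.581,6,255)
s=plan([.365,.358,.155],2.994,16,255,s)
plan([.365,.358,.05],2.994,5,255,s)
```

```text
[[255, [18, 0, -5], 0.0], [255, [18, 0, -5], 0.0], [255, [17, 0, -5], 0.0], [255, [18, 0, -5], 0.1], [255, [17, 0, -5], 0.0], [255, [18, 1, -5], 0.1]]
[[255, [5, -11, 0], -5.1], [255, [6, -11, 0], -5.1], [255, [7, -10, 0], -5.1], [255, [8, -10, 0], -5.1], [255, [9, -9, 0], -5.0], [255, [9, -8, 0], -5.1], [255, [10, -7, 0], -5.0], [255, [11, -6, 0], -5.1]]
[[255, [11, -5, 0], -5.0], [255, [12, -5, 0], -5.1], [255, [12, -3, 0], -5.0], [255, [12, -2, 0], -5.1], [255, [12, -2, 0], -5.0], [255, [12, 0, 0], -5.1], [255, [13, 1, 0], -5.0], [255, [12, 1, 0], -5.1]]
[[255, [0, 0, 21], 0.0], [255, [0, 0, 21], 0.0], [255, [0, 0, 21], 0.0], [255, [0, 0, 21], 0.0], [255, [0, 0, 21], 0.0]]
```

Request:
carry_out:
  increments:
    - [255,[18,0,-5],0.0]
    - [255,[18,0,-5],0.0]
    - [255,[17,0,-5],0.0]
    - [255,[18,0,-5],0]
    - [255,[17,0,-5],0.0]
    - [255,[18,1,-5],0]

```text
time: 5.1
tool_pos: [0.548, 0.2781, 0.1559]
ee_rot: [3.141, 0.0, 1.58]
wrist_force: [-0.4, -0.8, -0.4]
width: 0.0095
finger_force: 30.0
```

Request:
carry_out:
  increments:
    - [255,[5,-11,0],-5]
    - [255,[6,-11,0],-5]
    - [255,[7,-10,0],-5]
    - [255,[8,-10,0],-5]
    - [255,[9,-9,0],-5]
    - [255,[9,-8,0],-5]
    - [255,[10,-7,0],-5]
    - [255,[11,-6,0],-5]

```text
time: 5.9
tool_pos: [0.4571, 0.318, 0.1558]
ee_rot: [3.141, 0.0, 2.282]
wrist_force: [0.1, -0.4, 0.3]
width: 0.0099
finger_force: 30.0
```

Request:
carry_out:
  increments:
    - [255,[11,-5,0],-5]
    - [255,[12,-5,0],-5]
    - [255,[12,-3,0],-5]
    - [255,[12,-2,0],-5]
    - [255,[12,-2,0],-5]
    - [255,[12,0,0],-5]
    - [255,[13,1,0],-5]
    - [255,[12,1,0],-5.5]

```text
time: 6.7
tool_pos: [0.3661, 0.3568, 0.1558]
ee_rot: [3.141, 0.0, 2.989]
wrist_force: [0.3, -0.4, -0.3]
width: 0.0092
finger_force: 30.0
```

Request:
carry_out:
  increments:
    - [255,[0,0,20],0]
    - [255,[0,0,20],0]
    - [255,[0,0,20],0]
    - [255,[0,0,20],0]
    - [255,[0,0,18],0]
    - [255,[0,0,0],0]

```text
time: 7.3
tool_pos: [0.3648, 0.3551, 0.0548]
ee_rot: [-3.137, -0.004, 2.985]
wrist_force: [0.8, 0.1, -0.4]
width: 0.01
finger_force: 30.0
```

Run:
```python
from h import *
o=robot.get_obs(); print(o["time"],o["tool_pos"],o["ee_rot"],o["finger_force"],o["wrist_force"],o["width"])
out=[cv2.resize(robot.snapshot(n)[y:y+150,x:x+150],(400,400),interpolation=cv2.INTER_CUBIC) for n,x,y in(("scene",290,130),("side",110,90))]
cv2.imwrite("pics/p2.png",np.hstack(out))
```

```text
7.3 [0.3648 0.3551 0.0548] [-3.1372 -0.0041  2.9853] 29.961403906345367 [ 0.7757  0.0583 -0.403 ] 0.009975239366569737
```

View pics/p2.png

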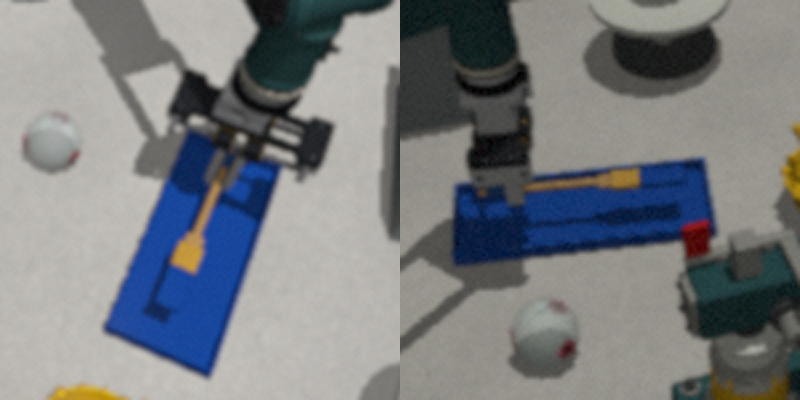

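The brush lies over the tray along its long axis. I'll lower it until the fingertips nearly touch the floor.

Request:
carry_out:
  increments:
    - [255,[0,0,12],0]
    - [255,[0,0,12],0]
    - [255,[0,0,7],0]
    - [255,[0,0,3],0]
    - [255,[0,0,0],0]

```text
time: 7.9
tool_pos: [0.3663, 0.3556, 0.0227]
ee_rot: [-3.141, -0.001, 2.985]
wrist_force: [0.9, -0.5, -1.0]
width: 0.0094
finger_force: 30.0
```

Request:
carry_out:
  increments:
    - [255,[0,0,1],0]
    - [255,[0,0,1],0]
    - [255,[0,0,1],0]
    - [255,[0,0,0],0]

```text
time: 8.3
tool_pos: [0.3668, 0.356, 0.0206]
ee_rot: [3.141, 0.0, 2.985]
wrist_force: [-0.0, -0.1, -0.6]
width: 0.0095
finger_force: 30.0
```

Request:
carry_out:
  increments:
    - [255,[0,0,1],0]
    - [255,[0,0,1],0]
    - [255,[0,0,0],0]

```text
time: 8.6
tool_pos: [0.3667, 0.356, 0.0184]
ee_rot: [-3.142, -0.0, 2.985]
wrist_force: [-0.0, 1.8, -1.0]
width: 0.0098
finger_force: 30.0
```

Now release, opening only partway so the fingers stay inside the tray walls, then lift straight up.

Request:
carry_out:
  increments:
    - [215,[0,0,0],0]
    - [200,[0,0,0],0]
    - [180,[0,0,0],0]
    - [160,[0,0,0],0]
    - [150,[0,0,0],0]
    - [150,[0,0,0],0]
    - [150,[0,0,0],0]

```text
time: 9.3
tool_pos: [0.3667, 0.356, 0.0185]
ee_rot: [3.141, 0.0, 2.985]
wrist_force: [0.5, 0.4, -0.3]
width: 0.0389
finger_force: 0.0
```

Request:
carry_out:
  increments:
    - [150,[0,0,-10],0]
    - [150,[0,0,-20],0]
    - [150,[0,0,-35],0]
    - [150,[0,0,-45],0]
    - [150,[0,0,-45],0]
    - [150,[0,0,-45],0]
    - [200,[0,0,-45],0]
    - [255,[0,0,-45],0]

```text
time: 10.1
tool_pos: [0.3663, 0.3557, 0.3114]
ee_rot: [3.14, 0.001, 2.985]
wrist_force: [-0.2, -0.7, 0.1]
width: 0.026
finger_force: 0.0
```

Run:
```python
from h import *
o=robot.get_obs(); print(o["time"],o["tool_pos"],o["ee_rot"],o["joint_positions"])
w=robot.snapshot("wrist"); s=robot.snapshot("scene"); cv2.imwrite("pics/w3.png",w); cv2.imwrite("pics/s3.png",s)
cv2.imwrite("pics/p3.png",np.hstack([cv2.resize(w,(440,330)),cv2.resize(s[100:280,230:430],(360,330))]))
S=robot.get_calibration("scene"); h=cv2.cvtColor(s,cv2.COLOR_BGR2HSV)
m,ce,st=blob((h[...,0]>8)&(h[...,0]<25)&(h[...,1]>110)&(h[...,2]>100),(365,215),45)
(c,sz,an)=rect(m); bx=cv2.boxPoints((c,sz,an)); print(sz,[onz(S,p,.01)[:2] for p in bx])
```

```text
10.1 [0.3663 0.3557 0.3114] [3.1404 0.0011 2.9851] [ 0.6596 -0.0019  1.2826  0.0001  1.8593 -0.7547]
(8.497057914733887, 37.11872863769531) [array([0.5092, 0.3165]), array([0.3635, 0.3483]), array([0.3705, 0.3753]), array([0.5149, 0.342 ])]
```

View pics/p3.png

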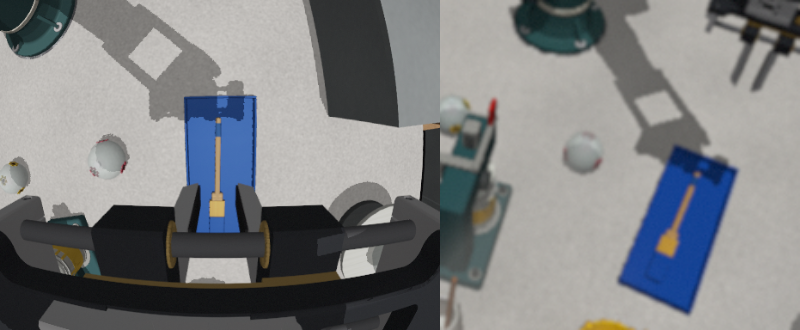

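The brush lies fully inside the tray. Next is the safety catch.

Run:
```python
from h import *
plan([.513,-.024,.33],3.187,12,255)
```

```text
[[255, [-17, -30, -1], -1.0], [255, [-16, -30, -1], -1.0], [255, [-16, -30, -1], -1.0], [255, [-15, -30, -1], -1.0], [255, [-15, -31, -1], -0.9], [255, [-14, -31, -1], -1.0], [255, [-14, -31, -1], -0.9], [255, [-13, -31, -1], -1.0]]
[[255, [-13, -31, -1], -0.9], [255, [-12, -32, -1], -1.0], [255, [-12, -32, -1], -0.9], [255, [-11, -32, -1], -1.0]]
```

Request:
carry_out:
  increments:
    - [255,[-17,-30,-3],-1]
    - [255,[-16,-30,-3],-1]
    - [255,[-16,-30,-3],-1]
    - [255,[-15,-30,-3],-1]
    - [255,[-15,-31,-3],-1]
    - [255,[-14,-31,-3],-1]
    - [255,[-14,-31,-2],-1]
    - [255,[-13,-31,-2],-1]

```text
time: 11.0
tool_pos: [0.4629, 0.1001, 0.3303]
ee_rot: [3.142, -0.0, 3.125]
wrist_force: [-0.2, -0.5, -0.2]
width: 0.0006
finger_force: 0.0
```

Request:
carry_out:
  increments:
    - [255,[-13,-31,0],-1]
    - [255,[-12,-32,0],-0.8]
    - [255,[-12,-32,0],-0.8]
    - [255,[-11,-32,0],-1]
    - [255,[0,0,0],0]

```text
time: 11.5
tool_pos: [0.5123, -0.0285, 0.329]
ee_rot: [-3.141, -0.002, -3.101]
wrist_force: [-0.6, 0.3, -0.1]
width: 0.0004
finger_force: 0.0
```

Run:
```python
from h import *
o=robot.get_obs(); print(o["time"],o["tool_pos"],o["ee_rot"],o["width"])
w=robot.snapshot("wrist"); s=robot.snapshot("scene"); d=robot.snapshot("side")
cv2.imwrite("pics/p4.png",np.hstack([cv2.resize(d[120:280,160:320],(400,400),interpolation=2),cv2.resize(s[100:260,170:330],(400,400),interpolation=2)]))
cv2.imwrite("pics/w4.png",w)
```

```text
11.5 [ 0.5123 -0.0285  0.329 ] [-3.1409 -0.0024 -3.1006] 0.00042572051022708685
```

View pics/p4.png

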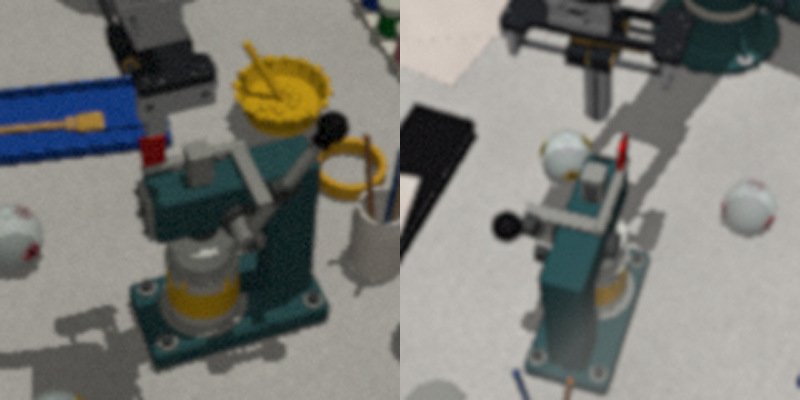

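Request:
carry_out:
  increments:
    - [255,[0,0,20],0]
    - [255,[0,0,20],0]
    - [255,[0,0,13],0]
    - [255,[0,5,0],0]
    - [255,[0,5,0],0]
    - [255,[0,5,0],0]
    - [255,[0,5,0],0]
    - [255,[0,5,0],0]

```text
time: 12.45
tool_pos: [0.5109, -0.0002, 0.2782]
ee_rot: [-3.141, 0.001, -3.096]
wrist_force: [0.2, -2.1, -0.4]
width: 0.0003
finger_force: 1.0
```

Request:
carry_out:
  increments:
    - [255,[0,5,0],0]
    - [255,[0,5,1],0]
    - [255,[0,5,1],0]
    - [255,[0,5,2],0]
    - [255,[0,4,2],0]
    - [255,[0,4,2],0]
    - [255,[0,3,2],0]
    - [255,[0,0,0],0]

```text
time: 13.25
tool_pos: [0.5091, 0.0317, 0.2671]
ee_rot: [3.14, -0.0, -3.095]
wrist_force: [0.6, 0.9, -0.1]
width: 0.0007
finger_force: 0.1
```

Request:
carry_out:
  increments:
    - [255,[0,0,3],0]
    - [255,[0,0,2],0]
    - [255,[0,0,2],0]
    - [255,[0,0,0],0]

```text
time: 13.65
tool_pos: [0.5091, 0.0308, 0.2601]
ee_rot: [3.141, -0.0, -3.096]
wrist_force: [-0.6, 0.8, 1.1]
width: 0.0006
finger_force: 0.2
```

Request:
carry_out:
  increments:
    - [255,[0,0,1],0]
    - [255,[0,0,1],0]
    - [255,[0,0,1],0]
    - [255,[0,0,0],0]

```text
time: 14.05
tool_pos: [0.5092, 0.0307, 0.2597]
ee_rot: [3.142, 0.002, -3.096]
wrist_force: [-2.9, 2.6, 7.7]
width: 0.0006
finger_force: 4.2
```

The plate of the catch is on its stop (7.7 N at tip z 0.246). Next is the lever.

Run:
```python
from h import *
s=plan([.511,.031,.37],3.187,4,160)
plan([.673,-.0635,.37],3.187,8,90,s)
```

```text
[[160, [0, 0, -28], 0.0], [160, [-1, 0, -27], 0.0], [160, [0, 0, -28], 0.0], [160, [-1, 0, -27], 0.0]]
[[90, [-20, -13, 0], 0.0], [90, [-20, -13, 0], 0.0], [90, [-20, -13, 0], 0.0], [90, [-19, -13, 0], 0.0], [90, [-20, -12, 0], 0.0], [90, [-19, -13, 0], 0.0], [90, [-20, -12, 0], 0.0], [90, [-19, -13, 0], 0.0]]
```

Request:
carry_out:
  increments:
    - [255,[0,0,-28],0]
    - [255,[0,0,-28],0]
    - [160,[-1,0,-29],0]
    - [160,[-1,0,-28],0]

```text
time: 14.45
tool_pos: [0.5111, 0.0303, 0.3712]
ee_rot: [-3.141, -0.001, -3.096]
wrist_force: [0.2, 0.8, 0.0]
width: 0.013
finger_force: 0.0
```

Request:
carry_out:
  increments:
    - [90,[-20,-13,0],0.0]
    - [90,[-20,-13,0],0.0]
    - [90,[-20,-13,0],0.0]
    - [90,[-19,-13,0],0.0]
    - [90,[-20,-12,0],0.0]
    - [90,[-19,-13,0],0.0]
    - [90,[-20,-12,0],0.0]
    - [90,[-19,-13,0],0.0]

```text
time: 15.25
tool_pos: [0.6735, -0.0649, 0.3695]
ee_rot: [-3.141, -0.001, -3.096]
wrist_force: [0.2, 0.7, -0.0]
width: 0.0607
finger_force: 0.0
```

Run:
```python
from h import *
o=robot.get_obs(); print(o["time"],o["tool_pos"],o["ee_rot"],o["width"])
s=robot.snapshot("scene"); d=robot.snapshot("side")
cv2.imwrite("pics/p5.png",np.hstack([cv2.resize(d[90:250,190:350],(400,400),interpolation=2),cv2.resize(s[80:240,160:320],(400,400),interpolation=2)]))
c=robot.get_calibration("wrist"); w=robot.snapshot("wrist"); cv2.imwrite("pics/w5.png",w)
S,D=robot.get_calibration("scene"),robot.get_calibration("side")
hs,hd=[cv2.cvtColor(i,cv2.COLOR_BGR2HSV) for i in(s,d)]
try:
    m2,c2,s2=blob(hd[...,2]<45,(292,171),10); print("side ball",c2,s2, onz(D,c2,.313))
except Exception as e: print(e)
```

```text
15.25 [ 0.6735 -0.0649  0.3695] [-3.1412 -0.0014 -3.0964] 0.06069941507805166
side ball [291.1538 171.7615] [285 165  14  15 130] [ 0.6697 -0.067   0.313 ]
```

View pics/p5.png

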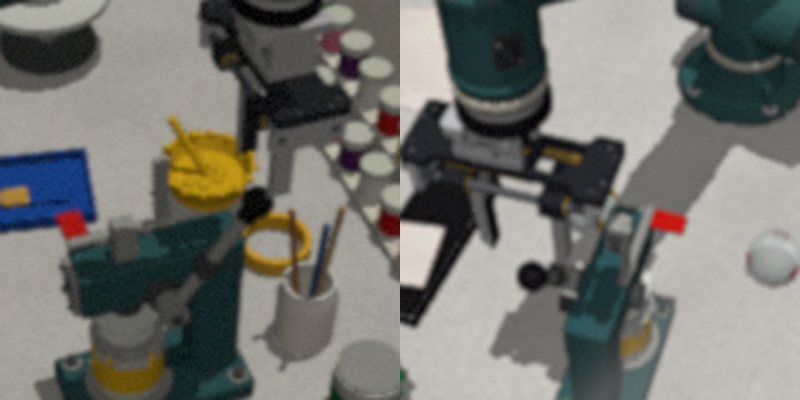

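The catch is flipped: the tab is level at (668,222) in the right panel. The ball at (535,275) sits below and between the fingers, with the lever still back.

Request:
carry_out:
  increments:
    - [90,[1,0,12],0]
    - [90,[0,0,15],0]
    - [90,[0,0,15],0]
    - [90,[0,0,12],0]
    - [90,[0,0,8],0]
    - [90,[0,0,0],0]

```text
time: 16.0
tool_pos: [0.6707, -0.0634, 0.3075]
ee_rot: [3.141, -0.002, -3.095]
wrist_force: [1.3, 0.7, 0.2]
width: 0.061
finger_force: 0.0
```

Request:
carry_out:
  increments:
    - [255,[0,0,0],0]
    - [255,[0,0,0],0]
    - [255,[0,0,0],0]
    - [255,[0,0,0],0]
    - [255,[0,0,0],0]
    - [255,[0,0,0],0]

```text
time: 16.6
tool_pos: [0.672, -0.0645, 0.3091]
ee_rot: [-3.141, 0.001, -3.096]
wrist_force: [0.6, -2.3, 1.1]
width: 0.0306
finger_force: 30.0
```

Run:
```python
import numpy as np
ph=np.r_[np.linspace(0,1.15,25),np.linspace(1.15,1.47,13)[1:]]
P=np.c_[-150*np.sin(.61-ph),-150*np.cos(.61-ph)]; P=np.round(P-P[0]); d=np.diff(P,axis=0).astype(int)
for k in range(0,len(d),8): print(ph[min(k+8,len(d))].round(3),[[255,[int(x),0,int(z)],0] for x,z in d[k:k+8]])
```

```text
0.383 [[255, [6, 0, -4], 0], [255, [6, 0, -4], 0], [255, [6, 0, -3], 0], [255, [7, 0, -3], 0], [255, [7, 0, -3], 0], [255, [6, 0, -2], 0], [255, [7, 0, -2], 0], [255, [7, 0, -2], 0]]
0.767 [[255, [7, 0, -2], 0], [255, [7, 0, -1], 0], [255, [8, 0, -1], 0], [255, [7, 0, 0], 0], [255, [7, 0, 0], 0], [255, [7, 0, 0], 0], [255, [7, 0, 1], 0], [255, [7, 0, 1], 0]]
1.15 [[255, [7, 0, 1], 0], [255, [7, 0, 2], 0], [255, [7, 0, 2], 0], [255, [7, 0, 2], 0], [255, [7, 0, 3], 0], [255, [6, 0, 3], 0], [255, [7, 0, 3], 0], [255, [6, 0, 3], 0]]
1.363 [[255, [3, 0, 2], 0], [255, [4, 0, 3], 0], [255, [3, 0, 2], 0], [255, [3, 0, 2], 0], [255, [3, 0, 3], 0], [255, [4, 0, 2], 0], [255, [3, 0, 3], 0], [255, [3, 0, 3], 0]]
1.47 [[255, [2, 0, 2], 0], [255, [3, 0, 3], 0], [255, [3, 0, 3], 0], [255, [3, 0, 3], 0]]
```

Request:
carry_out:
  increments:
    - [255,[6,0,-4],0]
    - [255,[6,0,-4],0]
    - [255,[6,0,-3],0]
    - [255,[7,0,-3],0]
    - [255,[7,0,-3],0]
    - [255,[6,0,-2],0]
    - [255,[7,0,-2],0]
    - [255,[7,0,-2],0]

```text
time: 17.4
tool_pos: [0.6192, -0.0665, 0.3315]
ee_rot: [-3.141, 0.0, -3.096]
wrist_force: [4.5, -3.2, -1.3]
width: 0.0304
finger_force: 30.0
```

Request:
carry_out:
  increments:
    - [255,[7,0,-2],0]
    - [255,[7,0,-1],0]
    - [255,[8,0,-1],0]
    - [255,[7,0,0],0]
    - [255,[7,0,0],0]
    - [255,[7,0,0],0]
    - [255,[7,0,1],0]
    - [255,[7,0,1],0]

```text
time: 18.2
tool_pos: [0.5612, -0.068, 0.3339]
ee_rot: [3.14, -0.002, -3.095]
wrist_force: [0.2, -0.2, 0.5]
width: 0.0083
finger_force: 0.0
```

The ball slipped out of the grip partway. I'll check where it is now, then re-grip with one finger in front and one behind it, so the rear finger pulls by contact instead of friction.

Run:
```python
from h import *
o=robot.get_obs(); print(o["time"],o["tool_pos"],o["width"])
s=robot.snapshot("scene"); d=robot.snapshot("side")
cv2.imwrite("pics/p6.png",np.hstack([cv2.resize(d[90:250,190:350],(400,400),interpolation=2),cv2.resize(s[80:240,160:320],(400,400),interpolation=2)]))
S,D=robot.get_calibration("scene"),robot.get_calibration("side")
hs,hd=[cv2.cvtColor(i,cv2.COLOR_BGR2HSV) for i in(s,d)]
c=[blob(h[...,2]<45,n,r) for h,n,r in((hs,(213,190),9),(hd,(292,171),10))]
print(c[0][1:],c[1][1:],tri(S,c[0][1],D,c[1][1]))
s2=plan(o["tool_pos"]+[0,0,.05],-3.096,2,0)
plan([.672,-.0645,.375],1.616,12,0,s2)
```

```text
18.2 [ 0.5612 -0.068   0.3339] 0.008313000225926332Traceback (most recent call last):
  File "<stdin>", line 7, in <module>
  File "h.py", line 18, in blob
    n,l,s,ce=cv2.connectedComponentsWithStats(m); i=1+np.argmax(s[1:,4]); return l==i,ce[i],s[i]
                                                      ~~~~~~~~~^^^^^^^^^
    return _wrapfunc(a, 'argmax', axis=axis, out=out, **kwds)
    return bound(*args, **kwds)
ValueError: attempt to get argmax of an empty sequence
```

View pics/p6.png

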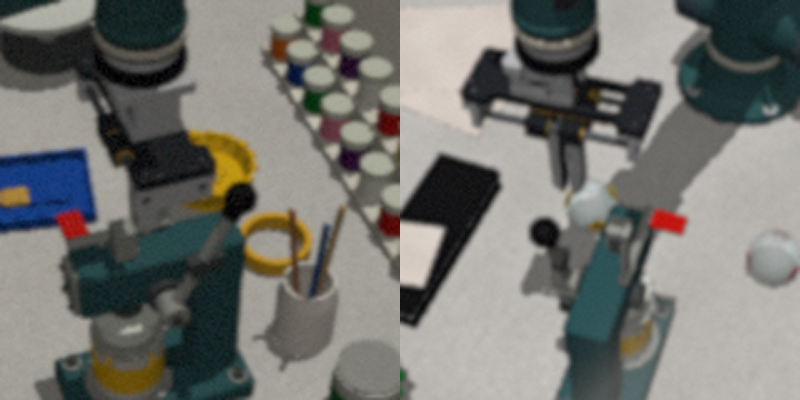

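The lever is springing back to rest: the ball is at (240,198) in the left panel and (545,232) in the right.

Run:
```python
from h import *
o=robot.get_obs()
s2=plan(o["tool_pos"]+[0,0,.05],-3.096,2,0)
plan([.672,-.0645,.384],1.616,12,0,s2)
```

```text
[[0, [0, 0, -25], 0.0], [0, [0, 0, -25], 0.1]]
[[0, [-9, 0, 0], 7.5], [0, [-9, 1, 0], 7.5], [0, [-9, 2, 0], 7.5], [0, [-9, 3, 0], 7.5], [0, [-8, 5, 0], 7.5], [0, [-7, 6, 0], 7.5], [0, [-7, 6, 0], 7.5], [0, [-6, 7, 0], 7.5]]
[[0, [-5, 8, 0], 7.5], [0, [-3, 9, 0], 7.5], [0, [-2, 9, 0], 7.5], [0, [-2, 9, 0], 7.5]]
```

Request:
carry_out:
  increments:
    - [65,[0,0,-25],0]
    - [65,[0,0,-25],0]
    - [65,[-9,0,0],7.5]
    - [65,[-9,1,0],7.5]
    - [65,[-9,2,0],7.5]
    - [65,[-9,3,0],7.5]
    - [65,[-8,5,0],7.5]
    - [65,[-7,6,0],7.5]

```text
time: 19.1
tool_pos: [0.6181, -0.0661, 0.3834]
ee_rot: [-3.141, -0.002, 2.398]
wrist_force: [-0.2, 0.4, 0.1]
width: 0.0615
finger_force: 0.0
```

Request:
carry_out:
  increments:
    - [65,[-7,6,0],7.5]
    - [65,[-6,7,0],7.5]
    - [65,[-5,8,0],7.5]
    - [65,[-3,9,0],7.5]
    - [65,[-2,9,0],7.5]
    - [65,[-2,9,0],7.5]
    - [65,[0,0,0],0]

```text
time: 19.8
tool_pos: [0.6743, -0.065, 0.3822]
ee_rot: [-3.139, -0.001, 1.618]
wrist_force: [-0.0, -0.1, 0.3]
width: 0.0701
finger_force: 0.0
```

Run:
```python
from h import *
o=robot.get_obs(); print(o["time"],o["tool_pos"],o["ee_rot"],o["width"])
s=robot.snapshot("scene"); d=robot.snapshot("side"); cv2.imwrite("pics/s7.png",s); cv2.imwrite("pics/d7.png",d)
S,D=robot.get_calibration("scene"),robot.get_calibration("side")
c=[]
for im,n in((s,(213,190)),(d,(292,171))):
    g=cv2.medianBlur(cv2.cvtColor(im,cv2.COLOR_BGR2GRAY),3); x,y=n; k=(g[y-14:y+15,x-14:x+15]<40).astype(np.uint8)
    n_,l,st,ce=cv2.connectedComponentsWithStats(k)
    print([(ce[i]+[x-14,y-14]).round(1).tolist()+st[i,2:].tolist() for i in range(1,n_) if st[i,4]>20])
```

```text
19.8 [ 0.6743 -0.065   0.3822] [-3.1391 -0.0013  1.618 ] 0.07006124452521861
[[213.1, 190.5, 11, 10, 82]]
[[291.2, 172.0, 13, 14, 128]]
```

Request:
carry_out:
  increments:
    - [65,[0,-2,14],0]
    - [65,[0,-2,16],0]
    - [65,[0,0,16],0]
    - [65,[0,0,12],0]
    - [65,[0,0,4],0]
    - [65,[0,0,1],0]
    - [200,[0,0,0],0]
    - [255,[0,0,0],0]

```text
time: 20.7
tool_pos: [0.67, -0.0657, 0.3217]
ee_rot: [3.14, 0.0, 1.617]
wrist_force: [0.8, 0.0, 0.6]
width: 0.0573
finger_force: 0.0
```

Request:
carry_out:
  increments:
    - [255,[0,0,0],0]
    - [255,[0,0,0],0]
    - [255,[0,0,0],0]
    - [255,[0,0,0],0]
    - [255,[0,0,0],0]
    - [255,[0,0,0],0]

```text
time: 21.3
tool_pos: [0.6728, -0.0657, 0.3228]
ee_rot: [3.131, 0.001, 1.618]
wrist_force: [6.9, 0.5, 2.7]
width: 0.0305
finger_force: 30.0
```

Request:
carry_out:
  increments:
    - [255,[0,-6,-3],0]
    - [255,[0,-6,-3],0]
    - [255,[0,-6,-2],0]
    - [255,[0,-7,-3],0]
    - [255,[0,-7,-3],0]
    - [255,[0,-6,-2],0]
    - [255,[0,-7,-2],0]
    - [255,[0,-7,-2],0]

```text
time: 22.1
tool_pos: [0.6241, -0.0676, 0.3488]
ee_rot: [3.114, 0.003, 1.619]
wrist_force: [12.6, 2.3, 14.8]
width: 0.0304
finger_force: 30.0
```

Request:
carry_out:
  increments:
    - [155,[0,0,0],0]
    - [155,[0,0,0],0]
    - [155,[0,0,0],0]

```text
time: 22.4
tool_pos: [0.6188, -0.0681, 0.3414]
ee_rot: [3.138, 0.0, 1.617]
wrist_force: [4.4, 1.2, 3.8]
width: 0.0365
finger_force: 2.1
```

Request:
carry_out:
  increments:
    - [155,[0,-7,-2],0]
    - [155,[0,-7,-1],0]
    - [155,[0,-8,-1],0]
    - [155,[0,-7,0],0]
    - [155,[0,-7,0],0]
    - [155,[0,-7,0],0]
    - [155,[0,-7,1],0]
    - [155,[0,-7,1],0]

```text
time: 23.2
tool_pos: [0.5602, -0.0708, 0.3423]
ee_rot: [-3.141, -0.0, 1.617]
wrist_force: [4.8, -0.6, 3.1]
width: 0.0372
finger_force: 1.8
```

Request:
carry_out:
  increments:
    - [155,[0,-7,0],0]
    - [155,[0,-7,1],0]
    - [155,[0,-7,1],0]
    - [155,[0,-7,2],0]
    - [155,[0,-7,2],0]
    - [155,[0,-6,2],0]
    - [155,[0,-7,3],0]
    - [155,[0,-6,3],0]

```text
time: 24.0
tool_pos: [0.5068, -0.073, 0.3278]
ee_rot: [3.141, -0.001, 1.617]
wrist_force: [5.7, 0.2, -0.9]
width: 0.037
finger_force: 2.9
```

Request:
carry_out:
  increments:
    - [155,[0,-3,3],0]
    - [155,[0,-4,3],0]
    - [155,[0,-3,3],0]
    - [155,[0,-3,3],0]
    - [155,[0,-3,3],0]
    - [155,[0,-4,3],0]
    - [155,[0,-3,3],0]
    - [155,[0,-3,3],0]

```text
time: 24.8
tool_pos: [0.4832, -0.0747, 0.3077]
ee_rot: [3.131, 0.002, 1.617]
wrist_force: [7.2, 0.9, 7.7]
width: 0.0369
finger_force: 4.1
```

Request:
carry_out:
  increments:
    - [155,[0,-2,2],0]
    - [155,[0,-2,2],0]
    - [155,[0,-2,2],0]
    - [155,[0,-2,2],0]
    - [155,[0,0,0],0]

```text
time: 25.3
tool_pos: [0.476, -0.075, 0.3001]
ee_rot: [3.129, 0.002, 1.617]
wrist_force: [9.9, 0.5, 7.0]
width: 0.0371
finger_force: 5.0
```

Request:
carry_out:
  increments:
    - [155,[0,-2,1],0]
    - [155,[0,-2,1],0]
    - [155,[0,-1,1],0]
    - [155,[0,0,0],0]

```text
time: 25.7
tool_pos: [0.4745, -0.0751, 0.2987]
ee_rot: [3.119, 0.003, 1.618]
wrist_force: [17.5, 1.1, 9.2]
width: 0.0368
finger_force: 8.9
```

The lever has gone firm at the predicted ball position, with about 18 N along its path. I'll hold it and confirm it is steady.

Request:
carry_out:
  increments:
    - [155,[0,0,0],0]
    - [155,[0,0,0],0]
    - [155,[0,0,0],0]
    - [155,[0,0,0],0]
    - [155,[0,0,0],0]
    - [155,[0,0,0],0]

```text
time: 26.3
tool_pos: [0.4745, -0.0751, 0.2987]
ee_rot: [3.119, 0.003, 1.618]
wrist_force: [17.3, 1.3, 8.3]
width: 0.0372
finger_force: 8.8
```

Run:
```python
from h import *
o=robot.get_obs(); f=o["wrist_force"]; print(o["tool_pos"],f,o["finger_force"],o["width"])
s=robot.snapshot("scene"); S=robot.get_calibration("scene"); h=cv2.cvtColor(s,cv2.COLOR_BGR2HSV)
red=((h[...,0]<8)|(h[...,0]>172))&(h[...,1]>150)&(h[...,2]>70); print("tab",blob(red,(268,169),15)[1:])
m,_,st=blob((h[...,0]>8)&(h[...,0]<25)&(h[...,1]>110)&(h[...,2]>100),(365,215),45); print("brush",st)
if f[0]>10: print(robot.close_job())
```

```text
[ 0.4745 -0.0751  0.2987] [17.3316  1.3414  8.2903] 8.802560255862772 0.03716576931199919
tab (array([266.5976, 168.2927]), array([260, 164,  14,   9,  82], dtype=int32))
brush [351 203  19  36 116]
the job is handed in; nothing more can be done
None
```

I handed the job in at about 26 s, with no verdict returned: the brush is flat in the tray, the catch is flipped over, and the lever is held firm (about 18 N) where the lid should be fully home. My first grip on the ball slipped off once and the lever sprang back, so I finished with one finger pulling from behind the ball.

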